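# Set the spacer row in the box-gluing jig and bolt it

## Robot

A 6-joint arm with a two-finger parallel gripper is mounted at the origin on the work surface. World frame = base frame: x ahead of the robot, y to its left, z up, the work surface at z = 0. Lengths are in m, angles in degrees, forces in N, time in s.
With the tool pointing down it reaches from about 0.25 to 0.725 m from the base axis. Payload 9.7 kg.
Tool frame: the origin (TCP) lies midway between the tips of the shut fingers; the grasp point (between the pads) lies 19 mm behind it; z points along the fingers, y is the line along which they close (so a half turn about z gives the same grasp; the last joint's range is limited). The gripper opens to 85 mm and grips with 20 to 120 N. Pads are 22 mm wide; open, the fingers measure 114 mm over their backs; the gripper's body (76 mm by 85 mm) begins 54 mm behind the grasp point. The pads swing forward as they close: fully open they stand 13 mm farther back than shut.
Start: joints at [64.802, 4.979, 10.078, 95.1, 0, 90], TCP at [0.234, 0.498, 0.231] pointing down, gripper open.
Joint ranges: [-179.16, 179.16], [-48.56, 103.87], [-65.8, 70.77], [-126.05, 130.52], [-82.76, 87.17], [-180, 180]. Speed limits (degrees/s): [127.2, 127.2, 147.25, 180, 180, 180].

## Interface

Orientations are given as [roll, pitch, yaw] about the fixed x, y, z axes, in that order (R = Rz(yaw) Ry(pitch) Rx(roll)).
In Python, from workcell import bot gives the robot as it stands. The module is installed in compiled form; this text tells all that it offers.
- The arm moves only by the tool send_rows, never from a script. Its argument "moves" is one flat list of numbers, 7 for each row, row after row: the shift along the world's x, y, z normalised to -1 to 1, where 1 is 0.025 m, then the turn, a rotation vector about the world's x, y, z normalised to -1 to 1, where 1 is 0.15 rad, then the closure, from -1 (fully open) to 1 (shut), so that 0 is half open. A call has 1 to 8 rows; each row shifts and turns the commanded pose from where the row before left it; what a row does not reach is not made up. A row lasts 1/8 s, in which the tool goes at most 62.5 mm and 10.7 degrees, less where a joint would pass 70% of its speed; a pose out of reach is approached as far as the arm can. A call with a number of a shift or a turn outside -1 to 1 is refused whole. A call with a gripper value outside its range is refused whole. The fingers move at their own pace and stop on an object; "squeeze" is the grip in N (left out, the last holds). Time passes only in rows, so rows that do not move let the fingers close. It gives the time, the measured TCP pose, the force, the opening and the grip force at its end, in the units of the state.
- bot.get_obs(): the state, without advancing time (a new reading comes with each control period).
- bot.camera(name): name is "side" or "top" or "wrist"; returns a dict with "color" (420x560x3 uint8, red, green, blue), "camera_matrix" (3x3 intrinsics, pixels), "R" (3x3) and "t" (3): a world point X has camera coordinates R X + t. Camera axes: x right, y down, z forward; pixel columns grow to the right and rows downward; lengths in m; the calibration is good to about 2 mm. A picture is of the moment at which its call begins. There is no depth.
- bot.job_done(): hands the job in; it is judged then, once.
Trained networks look in the newest picture that a camera, given by its name, has taken for a name from the list of things; names that differ only in an ending like _2 or _b are one class to them, and where a whole thing is asked for, a point or a joint stands for the part that bears it (a point fixed in the world has none). Each returns a list of dicts, best first, with "p" (0 to 1); they miss things now and then, are a little off and sometimes report something else, mostly with a low value. They report only what shows in the picture. A call takes as long as a camera call.
- bot.boxes_of(camera, query): "extent" ([left, top, right, bottom] in pixels, round what is visible of it).
- bot.trace(camera, query): "region" (420x560 bool, what is visible of it) and "extent" ([left, top, right, bottom] in pixels, round what is visible of it).
- bot.landmark_of(camera, query): "pixel" ([column, row] in pixels: a listed point, or the origin of a listed thing).
The state is a dict: "time": time; "q": joint angles; "qd": joint speeds; "joint_efforts": joint torques, N m; "ee_pos": TCP position; "tcp_rot": TCP orientation; "wrist_force": force on the tool from outside, world axes, zero at the start; "torque": the same for the moment, N m; "opening": finger opening in m; "grasp_force": force on a finger pad.
Only numpy, scipy, OpenCV 4.12 (cv2) and the standard library are available. Lean on these libraries where they do the work, as an engineer would, in place of code of your own. Each camera call takes 0.05 s, during which the arm holds its last target. There are 200 camera calls.

## Task

Set the box-gluing jig: with a fingertip behind the last striped spacer block, push the whole touching row along the channel as one train until the first block is home against the red stop, without lifting the blocks or letting the row come apart. Then push the brass bolt's thumb tab so that the bolt goes fully across the channel behind the row, and move clear. Nothing needs gripping; leave the glue bottle, brush pot, striped box and folding tool where they are.

Things in the scene. Friction and masses are not known exactly. Their poses are not given: they have to be found in the camera images.
- jig: Box-gluing jig fixed to the table: plywood base 10 mm thick (its top is the channel floor) with a straight channel between two aluminium walls. Origin on the table top under the channel's centre line; x along the channel towards the red stop, y across, z up. Channel 42 mm wide inside, from x = -175 mm (open end) to the stop at +150 mm; walls 7 mm thick, tops 20 mm above the table.
- stop_face (a point): Middle of the inner face of the red end stop, on the channel floor 10 mm above the table; axes as the jig's. The stop is 15 mm thick and ends 44 mm above the table.
- bolt_line (a point): Point on the channel floor (jig x = -4 mm, y = 0, 10 mm above the table) over which the bolt's tongue crosses; axes as the jig's. On its -y side a grey ear, 10 mm thick, reaches out to jig y = -108 mm and carries the brass bolt between two dark steel cheeks, whose tops are 32 mm above the table (jig y from -94 to -38 mm).
- block1: Spacer block, 36 mm along the channel, 40 mm wide, 38 mm high, about 120 g, loose, covered in blue paper with white stripes. Origin: centre of its underside; x along the channel towards the stop, z up. First of the row, nearest the red stop. When home its origin is 18 mm from the stop face.
- block2: Spacer block, 36 mm along the channel, 40 mm wide, 38 mm high, about 120 g, loose, covered in terracotta paper with white stripes. Origin: centre of its underside; x along the channel towards the stop, z up. Second of the row, touching block1. When home its origin is 54 mm from the stop face.
- block3: Spacer block, 36 mm along the channel, 40 mm wide, 38 mm high, about 120 g, loose, covered in blue paper with white stripes. Origin: centre of its underside; x along the channel towards the stop, z up. Third of the row. When home its origin is 90 mm from the stop face.
- block4: Spacer block, 36 mm along the channel, 40 mm wide, 38 mm high, about 120 g, loose, covered in terracotta paper with white stripes. Origin: centre of its underside; x along the channel towards the stop, z up. Last of the row, farthest from the stop; its free end face is where the row can be pushed. At the start the row stands 60 to 110 mm short of the stop. When home its origin is 126 mm from the stop face.
- bolt (a joint): Travel in m of the brass cross bolt along the jig's +y: 0 to 0.008 at the start, drawn back clear of the channel; 0.052 fully across. It stays where it is left; about 2 N moves it. Its tongue, 12 mm wide, 22 to 32 mm above the table, crosses at jig x = -10 to +2 mm, 4 mm behind block4 when the row is home; with the row farther back it would hit the blocks.
- bolt_tab (a point): Middle of the top edge of the bolt's upright brass thumb tab, 60 mm above the table; moves with the bolt. The tab is 26 mm wide (jig x), 8 mm thick (jig y) and rises 28 mm above the tongue. With the bolt drawn back it stands at jig x = -4, y = -83 mm. Pushing its outer (-y) face towards the channel closes the bolt.
- glue: White glue bottle with a blue cap, 44 mm across, 130 mm high, upright; origin: centre of its underside. Not to be disturbed.
- pot: Black pot with brushes and sticks, 74 mm across at the rim, pot 85 mm and sticks about 150 mm high; origin: centre of its underside. Not to be disturbed.
- giftbox: Black and white striped box, 70 x 100 x 55 mm high; origin: centre of its underside. Not to be disturbed.
- folder: Flat brown wooden folding tool, 22 x 121 x 6 mm, lying on the table beyond the jig; origin: under its middle, long along its own y. Not to be disturbed.

How it is judged:
By the outcome, as a careful person would: the job done as asked, in the order asked, and still so for the second after the job is handed in, with the robot touching nothing.
It also fails if it takes over 45 s, if anything falls off the work surface, if the arm or the gripper's body presses on something with over 40 N, if the wrist force passes 120 N, or if a joint passes its speed limit or range.

## Working session

There is one attempt and no reset: what is moved stays moved. The work goes in short steps, Python scripts to look and compute and a tool call to move; the robot and the scene stay as the last step left them, time stands still between calls to the robot, and variables do not carry over. Pictures are saved under pics/ and viewed, at most 10 in all, crops included, and the job is handed in when it is done.

Besides the shell and the picture viewer there is one more tool, called after "Emit:" in YAML: its name, and indented under it one key for each argument. send_rows: Moves the arm, as the interface text tells. Its arguments: {"type":"object","properties":{"moves":{"type":"array"},"squeeze":{"type":"number"}},"required":["moves"]}

```bash
mkdir -p pics
cat > h.py <<'E'
import numpy as np, cv2
from workcell import bot
def cam(n,save=None):
    c=bot.camera(n)
    if save: cv2.imwrite('pics/'+save,c['color'][:,:,::-1])
    return c
def ray(c,px,z):
    K,R,t=map(np.array,(c['camera_matrix'],c['R'],c['t']))
    d=R.T@np.linalg.inv(K)@np.array([px[0],px[1],1.]); o=-R.T@t
    return o+d*(z-o[2])/d[2]
def proj(c,X):
    K,R,t=map(np.array,(c['camera_matrix'],c['R'],c['t']))
    p=K@(R@np.array(X)+t); return p[:2]/p[2]
E
python3 - <<'E'
from h import *
np.set_printoptions(precision=4,suppress=True)
Z=dict(jig=0,stop_face=.01,bolt_line=.01,block1=.01,block2=.01,block3=.01,block4=.01,bolt_tab=.06,glue=0,pot=0,giftbox=0,folder=0)
for n in('top','side'):
    c=cam(n,n+'1.png')
    print(n,-np.array(c['R']).T@c['t'])
    for k,z in Z.items():
        for r in bot.landmark_of(n,k)[:2]:
            print(k,round(r['p'],2),np.round(r['pixel']),ray(c,r['pixel'],z))
print(bot.get_obs())
E
```

```text
top [ 0.4217 -0.0143  1.0246]
jig 0.9 [284. 196.] [ 0.5718 -0.0299  0.    ]
stop_face 0.9 [230. 174.] [0.6296 0.1158 0.01  ]
bolt_line 0.62 [286. 194.] [ 0.5761 -0.0362  0.01  ]
bolt_line 0.6 [425. 214.] [ 0.5251 -0.4078  0.01  ]
block1 0.79 [282. 196.] [ 0.5695 -0.0258  0.01  ]
block1 0.73 [271. 190.] [0.5861 0.0051 0.01  ]
block2 0.79 [282. 196.] [ 0.5695 -0.0258  0.01  ]
block2 0.73 [271. 190.] [0.5861 0.0051 0.01  ]
block3 0.79 [282. 196.] [ 0.5695 -0.0258  0.01  ]
block3 0.73 [271. 190.] [0.5861 0.0051 0.01  ]
block4 0.79 [282. 196.] [ 0.5695 -0.0258  0.01  ]
block4 0.73 [271. 190.] [0.5861 0.0051 0.01  ]
bolt_tab 0.67 [300. 168.] [ 0.6359 -0.0707  0.06  ]
glue 0.59 [421. 216.] [ 0.5203 -0.4012  0.    ]
pot 0.73 [441. 308.] [ 0.2755 -0.448   0.    ]
giftbox 0.77 [116. 236.] [0.459  0.4207 0.    ]
folder 0.76 [277. 128.] [ 0.7608 -0.0106  0.    ]
folder 0.17 [284. 196.] [ 0.5726 -0.0308  0.    ]
side [ 0.2161 -1.0362  1.0091]
jig 0.96 [288. 226.] [ 0.5712 -0.0213  0.    ]
stop_face 0.93 [294. 197.] [0.6297 0.0971 0.01  ]
bolt_line 0.74 [225. 155.] [0.4624 0.4051 0.01  ]
bolt_line
[... 448 characters left out ...]
17. 216.] [ 0.6448 -0.0687  0.06  ]
pot 0.92 [230. 371.] [ 0.2818 -0.4522  0.    ]
pot 0.44 [293. 210.] [0.6089 0.0462 0.    ]
giftbox 0.71 [225. 153.] [0.4671 0.4313 0.    ]
folder 0.63 [347. 212.] [ 0.7741 -0.0168  0.    ]
{'time': 1.3, 'q': array([64.8013,  4.9791, 10.0786, 95.0976, -0.0005, 89.9987]), 'qd': array([ 0.0539, -0.0027, -0.0003,  0.0458,  0.0707,  0.0325]), 'joint_efforts': array([  0.002 , -52.0105,  46.4859,   0.0018,   0.0002,  -0.    ]), 'ee_pos': array([0.2342, 0.4977, 0.2313]), 'tcp_rot': array([179.9981,   0.0005, 154.8027]), 'wrist_force': array([ 0.2618, -0.8733, -0.2307]), 'torque': array([0.0281, 0.0314, 0.0333]), 'grasp_force': 0.0, 'opening': 0.08577990060773229}
```

Run:
```python
import cv2
a=cv2.imread('pics/top1.png')[100:300,190:390]; b=cv2.imread('pics/side1.png')[140:340,200:400]
import numpy as np
cv2.imwrite('pics/crop1.png',cv2.resize(np.hstack([a,b]),(800,400),interpolation=cv2.INTER_CUBIC))
```

```text
(no output)
```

View pics/top1.png

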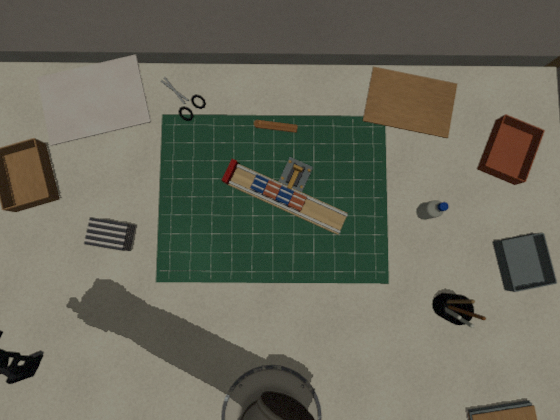

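View pics/crop1.png

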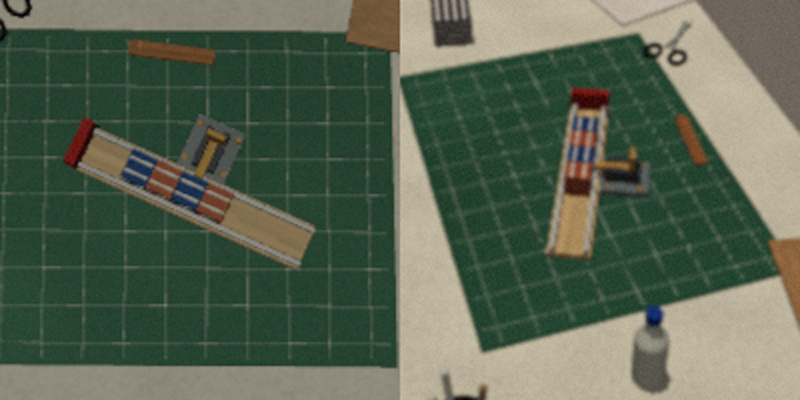

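The top view shows the channel running from the red stop at (230,172) to its open end at (343,224). The row sits in the middle, and the bolt ear is on the far side around (297,172). Next I'll fit the jig pose.

Run:
```python
from h import *
np.set_printoptions(precision=4,suppress=True)
c=cam('top')
s=ray(c,(229.9,171.75),.044); e=ray(c,(343.25,223.75),.016)
d=(s-e)[:2]; L=np.linalg.norm(d); u=d/L; v=np.array([-u[1],u[0]])
print(s,e,L,np.degrees(np.arctan2(u[1],u[0])))
o=(s[:2]*175+e[:2]*157.5)/332.5
print('origin',o,'u',u,'v',v,'tab pred',o-.004*u-.083*v,'tab meas jig',[( (np.array(p)-o)@u,(np.array(p)-o)@v) for p in((.636,-.071),(.645,-.069))])
# row ends in crop: front top edge mid, back top edge mid
for n,p in(('front',(131,164)),('back',(223,205))):
    w=ray(c,(p[0]/2+190,p[1]/2+100),.048)[:2]-o; print(n,w@u,w@v)
print('start behind',o-.14*u)
```

```text
[0.6281 0.1126 0.044 ] [ 0.4958 -0.1877  0.016 ] 0.32813547354300543 66.22913586521553
origin [ 0.5654 -0.0296] u [0.4031 0.9152] v [-0.9152  0.4031] tab pred [ 0.6398 -0.0667] tab meas jig [(np.float64(-0.00943047558570914), np.float64(-0.08125657073296881)), (np.float64(-0.00397242632083632), np.float64(-0.08868689362112255))]
front 0.08256968948824812 -0.0021504015648327853
back -0.048251024924227635 -0.0020226694861787617
start behind [ 0.509  -0.1577]
```

Emit:
send_rows:
  moves: [0.48,-1,0,0,0,-0.43,1,0.48,-1,0,0,0,-0.43,1,0.48,-1,0,0,0,-0.43,1,0.48,-1,0,0,0,-0.43,1,0.48,-1,0,0,0,-0.43,1,0.48,-1,0,0,0,-0.43,1,0.48,-1,0,0,0,-0.43,1,0.48,-1,0,0,0,-0.43,1]

```text
time: 2.35
ee_pos: [0.3305, 0.2968, 0.2314]
tcp_rot: [180.0, -0.0, 125.1]
wrist_force: [-0.0, 0.7, -0.1]
opening: 0.0003
grasp_force: 0.0
```

Emit:
send_rows:
  moves: [0.48,-1,0,0,0,-0.43,1,0.48,-1,0,0,0,-0.43,1,0.48,-1,0,0,0,-0.43,1,0.48,-1,0,0,0,-0.43,1,0.48,-1,0,0,0,-0.43,1,0.48,-1,0,0,0,-0.43,1,0.48,-1,0,0,0,-0.43,1,0.48,-1,0,0,0,-0.43,1]

```text
time: 3.35
ee_pos: [0.4265, 0.0968, 0.2314]
tcp_rot: [180.0, -0.0, 95.5]
wrist_force: [0.5, -0.1, -0.1]
opening: -0.0001
grasp_force: 0.0
```

Emit:
send_rows:
  moves: [0.48,-1,0,0,0,-0.43,1,0.48,-1,0,0,0,-0.43,1,0.48,-1,0,0,0,-0.43,1,0.48,-1,0,0,0,-0.43,1,0.48,-1,0,0,0,-0.43,1,0.48,-1,0,0,0,-0.43,1,0.48,-1,0,0,0,-0.43,1,0.48,-1,0,0,0,-0.43,1]

```text
time: 4.35
ee_pos: [0.5225, -0.1033, 0.2313]
tcp_rot: [180.0, -0.0, 66.0]
wrist_force: [1.2, 1.1, 0.1]
opening: -0.0
grasp_force: 0.0
```

Run:
```python
from h import *
c=cam('wrist','w1.png')
o=np.array([.567,-.029]);a=np.radians(66);u=np.array([np.cos(a),np.sin(a)]);v=np.array([-u[1],u[0]])
im=c['color'][:,:,::-1].copy()
P=lambda x,y,z:tuple(int(round(q)) for q in proj(c,[*(o+x*u+y*v),z]))
for y in(-.021,.021): cv2.line(im,P(-.175,y,.02),P(.15,y,.02),(0,255,255),1)
for X in(-.11,-.056,.006): cv2.line(im,P(X,-.02,.01),P(X,.02,.01),(0,255,0),1)
cv2.circle(im,P(-.004,-.083,.06),3,(255,0,255),1)
cv2.imwrite('pics/w1.png',im); np.save('w1.npy',[c['camera_matrix'],c['R'],np.column_stack([c['t']]*3)]); print(bot.get_obs())
```

```text
{'time': 4.4, 'q': array([-1.13595189e+01,  2.73367073e+00,  7.64458748e+00,  9.48937537e+01,
       -5.50917243e-02,  1.02905511e+02]), 'qd': array([ 2.00771919, -1.32452157, -1.78587938, -0.14289951,  0.39011548,
       -1.63526702]), 'joint_efforts': array([  3.69618483, -52.78017282,  47.26344109,   1.33608274,
         0.62041283,  -0.1453118 ]), 'ee_pos': array([ 0.52345557, -0.10544185,  0.23070235]), 'tcp_rot': array([1.79970966e+02, 4.98668301e-02, 6.57349495e+01]), 'wrist_force': array([-2.1594645 , -1.36400332, -1.47438896]), 'torque': array([-0.04333234,  0.14050046, -0.04877972]), 'grasp_force': 0.0, 'opening': -0.0001951159742665216}
```

View pics/w1.png

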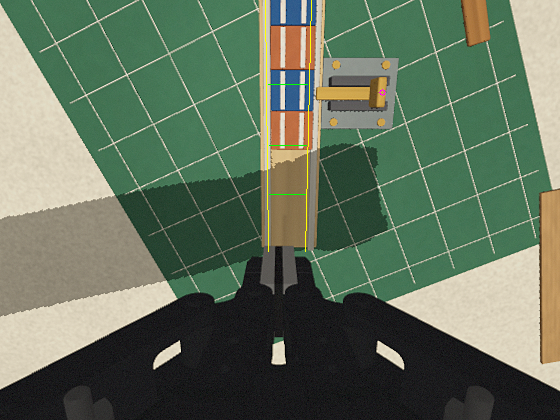

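The overlay lands on the channel to within about 2–3 mm, and the tab prediction matches the tab at about (380,92). The back of block4 is at row ~150. I'll descend behind the row.

Emit:
send_rows:
  moves: [0.14,-0.9,-0.6,0,0,0,1,0,0,-1,0,0,0,1,0,0,-1,0,0,0,1,0,0,-1,0,0,0,1,0,0,-1,0,0,0,1,0,0,-1,0,0,0,1,0,0,-1,0,0,0,1,0,0,-1,0,0,0,1]

```text
time: 5.4
ee_pos: [0.5256, -0.1247, 0.0405]
tcp_rot: [180.0, -0.0, 66.1]
wrist_force: [1.0, -0.5, 0.9]
opening: 0.0003
grasp_force: 0.0
```

Emit:
send_rows:
  moves: [0,0,-0.7,0,0,0,1,0,0,0,0,0,0,1]

```text
time: 5.65
ee_pos: [0.5249, -0.1246, 0.0227]
tcp_rot: [-179.9, 0.0, 66.1]
wrist_force: [0.1, -0.3, 0.4]
opening: 0.0001
grasp_force: 0.0
```

Run:
```python
from h import *
cam('wrist','w2.png')
s=bot.get_obs();o=np.array([.569,-.030]);a=np.radians(66);u=np.array([np.cos(a),np.sin(a)]);v=np.array([-u[1],u[0]])
p=s['ee_pos'];print(p,s['tcp_rot'],s['wrist_force'],(p[:2]-o)@u,(p[:2]-o)@v)
```

```text
[ 0.52554227 -0.12476788  0.02384963] [-1.79971701e+02  5.23074331e-03  6.61126406e+01] [ 0.62486057 -1.12972136  0.13795497] -0.10425061797273774 0.0011550386944519523
```

View pics/w2.png

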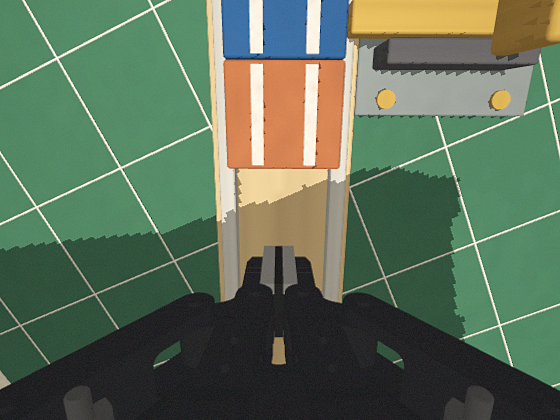

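The fingers are centred in the channel behind block4, whose back edge is at row 168, and they're square to it. I'll push gently.

Emit:
send_rows:
  moves: [0.17,0.28,0,0,0,0,1,0.13,0.29,0,0,0,0,1,0.13,0.29,0,0,0,0,1,0.065,0.146,0,0,0,0,1,0.065,0.146,0,0,0,0,1,0.065,0.146,0,0,0,0,1,0.065,0.146,0,0,0,0,1,0.065,0.146,0,0,0,0,1]

```text
time: 6.7
ee_pos: [0.5444, -0.0854, 0.0237]
tcp_rot: [-180.0, 0.1, 66.1]
wrist_force: [-1.9, -5.1, 0.3]
opening: -0.0001
grasp_force: 1.9
```

Emit:
send_rows:
  moves: [0.073,0.164,0,0,0,0,1,0.073,0.164,0,0,0,0,1,0.073,0.164,0,0,0,0,1,0.073,0.164,0,0,0,0,1,0.073,0.164,0,0,0,0,1,0.073,0.164,0,0,0,0,1,0.065,0.146,0,0,0,0,1,0.05,0.11,0,0,0,0,1]

```text
time: 7.7
ee_pos: [0.5584, -0.0538, 0.0238]
tcp_rot: [-180.0, 0.0, 66.1]
wrist_force: [-1.5, -4.4, 0.6]
opening: -0.0001
grasp_force: 1.9
```

Run:
```python
from h import *
cam('wrist','w3.png');cam('top','t3.png')
a=cv2.imread('pics/t3.png')[140:260,200:370];cv2.imwrite('pics/w3.png',np.hstack([cv2.imread('pics/w3.png')[:300,100:460],cv2.resize(a,(425,300),interpolation=cv2.INTER_CUBIC)]))
s=bot.get_obs();o=np.array([.569,-.030]);a=np.radians(66);u=np.array([np.cos(a),np.sin(a)]);v=np.array([-u[1],u[0]])
p=s['ee_pos'];print(p,s['tcp_rot'],s['wrist_force'],(p[:2]-o)@u,(p[:2]-o)@v)
```

```text
[ 0.55858747 -0.05357488  0.02376604] [-1.79997876e+02 -3.80152749e-02  6.61333780e+01] [ 0.01119685 -1.39464538 -0.8874963 ] -0.02577187746371891 -7.644683601864877e-05
```

View pics/w3.png

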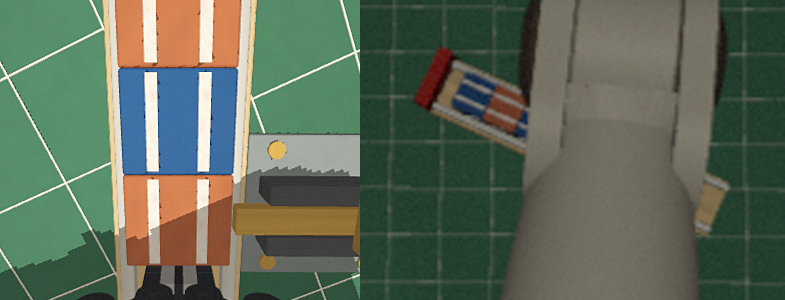

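The row is intact and about 20 mm short of the stop. I'll continue slowly.

Emit:
send_rows:
  moves: [0.057,0.128,0,0,0,0,1,0.065,0.146,0,0,0,0,1,0.065,0.146,0,0,0,0,1,0.057,0.128,0,0,0,0,1,0.025,0.055,0,0,0,0,1,0.016,0.037,0,0,0,0,1,0.016,0.037,0,0,0,0,1]

```text
time: 8.68
ee_pos: [0.5659, -0.0372, 0.0238]
tcp_rot: [-180.0, 0.0, 66.1]
wrist_force: [-0.8, -3.5, -0.3]
opening: 0.0001
grasp_force: 1.8
```

Emit:
send_rows:
  moves: [0.016,0.037,0,0,0,0,1,0.016,0.037,0,0,0,0,1]

```text
time: 8.93
ee_pos: [0.5667, -0.0353, 0.0237]
tcp_rot: [-180.0, 0.0, 66.1]
wrist_force: [-1.2, -3.6, 0.1]
opening: 0.0003
grasp_force: 1.8
```

Emit:
send_rows:
  moves: [0.016,0.037,0,0,0,0,1,0.016,0.037,0,0,0,0,1]

```text
time: 9.18
ee_pos: [0.5675, -0.0334, 0.0238]
tcp_rot: [-180.0, 0.0, 66.1]
wrist_force: [-1.5, -4.0, -0.1]
opening: 0.0001
grasp_force: 1.7
```

Emit:
send_rows:
  moves: [0.016,0.037,0,0,0,0,1,0.016,0.037,0,0,0,0,1]

```text
time: 9.43
ee_pos: [0.5676, -0.0331, 0.0238]
tcp_rot: [180.0, 0.2, 66.0]
wrist_force: [-6.3, -14.3, 3.2]
opening: 0.0
grasp_force: 8.0
```

Force rose to about 15 N, so the row is home. I'll back off, rise and check.

Emit:
send_rows:
  moves: [-0.08,-0.18,0,0,0,0,1,-0.16,-0.37,0,0,0,0,1,-0.16,-0.37,0,0,0,0,1,0,0,1,0,0,0,1,0,0,1,0,0,0,1,0,0,1,0,0,0,1,0,0,1,0,0,0,1,0,0,1,0,0,0,1]

```text
time: 10.42
ee_pos: [0.5581, -0.055, 0.1497]
tcp_rot: [180.0, -0.0, 66.1]
wrist_force: [0.1, 0.5, 1.3]
opening: -0.0004
grasp_force: 0.0
```

Run:
```python
from h import *
c=cam('wrist')
o=np.array([.569,-.030]);a=np.radians(66.1);u=np.array([np.cos(a),np.sin(a)]);v=np.array([-u[1],u[0]])
im=c['color'][:,:,::-1].copy()
P=lambda x,y,z:tuple(int(round(q)) for q in proj(c,[*(o+x*u+y*v),z]))
for X in(.006,.042,.078,.114,.15): cv2.line(im,P(X,-.02,.048),P(X,.02,.048),(0,255,0),1)
cv2.circle(im,P(-.004,-.083,.06),3,(255,0,255),1)
cv2.imwrite('pics/w4.png',im)
for r in bot.landmark_of('wrist','bolt_tab')[:1]:
    w=ray(c,r['pixel'],.06);print(r,w,(w[:2]-o)@u,(w[:2]-o)@v)
p=bot.get_obs()['ee_pos'];print(p)
```

```text
{'pixel': [389.4, 174.4], 'p': 0.75} [ 0.64005453 -0.06516383  0.06      ] -0.0033615242560921525 -0.07920821416312744
[ 0.55933883 -0.05505354  0.15171339]
```

View pics/w4.png

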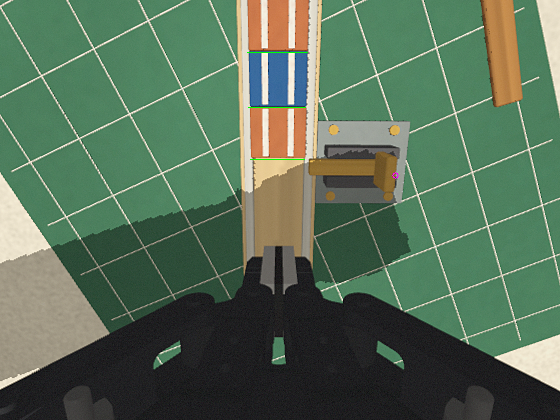

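The row matches the predicted home lines at rows 51, 106 and 158 with no gaps. The tab is at about jig (-3,-79) mm. Next I'll move outside the tab while turning +90°.

Emit:
send_rows:
  moves: [0.38,-0.08,0,0,0,0.873,1,0.38,-0.08,0,0,0,0.873,1,0.38,-0.08,0,0,0,0.873,1,0.38,-0.08,0,0,0,0.873,1,0.38,-0.08,0,0,0,0.873,1,0.38,-0.08,0,0,0,0.873,1]

```text
time: 11.28
ee_pos: [0.6152, -0.0669, 0.1476]
tcp_rot: [-179.9, -0.0, 111.4]
wrist_force: [0.6, -0.4, 0.0]
opening: 0.0001
grasp_force: 0.0
```

Emit:
send_rows:
  moves: [0.38,-0.08,0,0,0,0.873,1,0.38,-0.08,0,0,0,0.873,1,0.38,-0.08,0,0,0,0.873,1,0.38,-0.08,0,0,0,0.873,1,0.38,-0.08,0,0,0,0.873,1,0.38,-0.08,0,0,0,0.873,1,0,0,0,0,0,0,1]

```text
time: 12.15
ee_pos: [0.6722, -0.0789, 0.1473]
tcp_rot: [-180.0, -0.1, 156.1]
wrist_force: [0.2, 0.1, -0.3]
opening: 0.0004
grasp_force: 0.0
```

Emit:
send_rows:
  moves: [0,0,-1,0,0,0,1,0,0,-1,0,0,0,1,0,0,-1,0,0,0,1,0,0,-1,0,0,0,1,0,0,-0.1,0,0,0,1]

```text
time: 12.78
ee_pos: [0.6705, -0.0785, 0.0439]
tcp_rot: [-179.9, -0.2, 156.0]
wrist_force: [-0.1, -0.4, 0.0]
opening: -0.0
grasp_force: 0.0
```

Emit:
send_rows:
  moves: [-0.183,0.081,0,0,0,0,1,-0.183,0.081,0,0,0,0,1,-0.146,0.065,0,0,0,0,1,-0.146,0.065,0,0,0,0,1,-0.146,0.065,0,0,0,0,1,-0.146,0.065,0,0,0,0,1,-0.183,0.081,0,0,0,0,1,-0.183,0.081,0,0,0,0,1]

```text
time: 13.78
ee_pos: [0.6393, -0.0639, 0.0465]
tcp_rot: [180.0, 0.0, 156.1]
wrist_force: [2.7, 0.9, 2.6]
opening: 0.0002
grasp_force: 1.2
```

Emit:
send_rows:
  moves: [-0.183,0.081,0,0,0,0,1,-0.183,0.081,0,0,0,0,1,-0.183,0.081,0,0,0,0,1,-0.183,0.081,0,0,0,0,1,-0.146,0.065,0,0,0,0,1]

```text
time: 14.4
ee_pos: [0.6171, -0.0541, 0.0463]
tcp_rot: [180.0, -0.0, 156.1]
wrist_force: [2.2, -0.3, 1.4]
opening: 0.0001
grasp_force: 1.1
```

Emit:
send_rows:
  moves: [-0.11,0.049,0,0,0,0,1,-0.073,0.032,0,0,0,0,1,-0.037,0.016,0,0,0,0,1]

```text
time: 14.78
ee_pos: [0.6118, -0.0518, 0.0462]
tcp_rot: [-180.0, -0.0, 156.1]
wrist_force: [2.2, 0.4, 0.9]
opening: -0.0001
grasp_force: 1.0
```

Emit:
send_rows:
  moves: [-0.037,0.016,0,0,0,0,1,-0.037,0.016,0,0,0,0,1]

```text
time: 15.02
ee_pos: [0.6101, -0.051, 0.0462]
tcp_rot: [180.0, -0.0, 156.1]
wrist_force: [2.9, 0.9, 1.8]
opening: -0.0002
grasp_force: 1.0
```

Emit:
send_rows:
  moves: [-0.037,0.016,0,0,0,0,1,-0.037,0.016,0,0,0,0,1]

```text
time: 15.28
ee_pos: [0.6098, -0.0509, 0.0465]
tcp_rot: [180.0, 0.2, 156.1]
wrist_force: [12.8, -3.7, -3.9]
opening: 0.0
grasp_force: 6.7
```

Emit:
send_rows:
  moves: [-0.037,0.016,0,0,0,0,1,-0.025,0.011,0,0,0,0,1]

```text
time: 15.52
ee_pos: [0.6097, -0.0509, 0.0466]
tcp_rot: [180.0, 0.4, 156.1]
wrist_force: [20.0, -7.1, -7.5]
opening: -0.0001
grasp_force: 10.3
```

The bolt reached its end stop at the predicted place (jig y ≈ -46 mm) with the force rising. I'll move clear and check.

Emit:
send_rows:
  moves: [0.15,-0.065,0,0,0,0,1,0.37,-0.16,0,0,0,0,1,0.37,-0.16,0,0,0,0,1,0,0,1,0,0,0,1,0,0,1,0,0,0,1,0,0,1,0,0,0,1,0,0,1,0,0,0,1,0,0,1,0,0,0,1]

```text
time: 16.52
ee_pos: [0.6291, -0.0594, 0.1719]
tcp_rot: [-180.0, -0.0, 156.1]
wrist_force: [0.1, -0.1, -0.3]
opening: 0.0001
grasp_force: 0.0
```

Emit:
send_rows:
  moves: [0,-1,0.5,0,0,0,1,0,-1,0.5,0,0,0,1,0,-1,0.5,0,0,0,1,0,-1,0,0,0,0,1,0,-1,0,0,0,0,1,0,-1,0,0,0,0,1,0,0,0,0,0,0,1]

```text
time: 17.4
ee_pos: [0.6287, -0.2113, 0.2081]
tcp_rot: [-180.0, -0.1, 156.0]
wrist_force: [-0.7, 0.8, -0.2]
opening: 0.0001
grasp_force: 0.0
```

Run:
```python
from h import *
ims=[]
for n,(r,q) in dict(top=(130,200),side=(160,240)).items():
    im=cam(n)['color'][:,:,::-1][r:r+110,q:q+110] if n=='side' else cam(n)['color'][:,:,::-1][r:r+110,q:q+110]
    ims.append(cv2.resize(im,(400,400),interpolation=cv2.INTER_CUBIC))
cv2.imwrite('pics/f.png',np.hstack(ims)); print(bot.get_obs()['ee_pos'])
```

```text
[ 0.62887308 -0.20945515  0.20847167]
```

View pics/f.png

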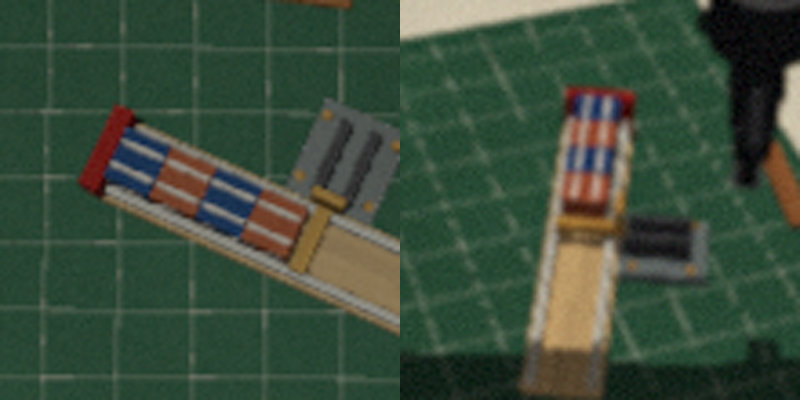

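The four blocks touch each other and sit against the red stop. The bolt is fully across behind them and the arm is clear.

```bash
python3 -c "
from workcell import bot
print(bot.job_done())"
```

```text
the job is handed in; nothing more can be done
None
```

The row is home against the red stop with no gaps, the bolt is fully across behind it, the arm is clear, and the job is handed in at about 17.5 s; no verdict came back.

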